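# Slide a practice plate into a butt-welding jig

### The job

Get the two dark steel practice plates ready for tacking: with the fingertips, push the loose plate along the table until its far edge lies flush against the steel fence of the jig and its side edge butts flush against the plate that is already clamped there. Only push it, do not lift it off the table, and leave the other things where they are.

Things in the scene. Friction and masses are not known exactly. Their poses are not given: they have to be found in the camera images.
- plate_mid (a point): Centre, half-way up, of the loose plate: dark steel, 70 mm along its x, 60 mm along its y, 10 mm thick (12 mm at the grey weld bead across its top), about 0.25 kg (it slides at up to about 8 N), lying flat on the table, its top upward. Its axes are the plate's own; its y axis starts within 0.4 rad of the jig's y axis.
- jig_corner (a point): Inner corner of the jig, at table height, fixed. Its y axis runs along the foot of the fence's face, to the left seen from the robot; its x axis points into the fence, away from the robot. The loose plate is home when its centre is at x = -35, y = +30 mm here, its axes parallel to these. Its centre starts at x = -125 to -90, y = 55 to 95 mm here.
- jig: The jig, fixed to the table; same origin and axes as jig_corner. Its fence is a bare steel bar 20 mm thick and 24 mm high, its face on x = 0, from y = -70 to +100 mm. A red strap clamp, up to 42 mm high, runs over the clamped plate at about y = -47 mm. The blue bench vice (right, in front) and the pole of the welding positioner (left, behind the fence) stand close by: keep gripper and wrist clear of them.
- clamped_plate: The plate already clamped in the jig, the twin of the loose one, fixed; origin at the middle of its underside. In the frame of jig_corner it fills x = -70 to 0, y = -60 to 0 mm, so its butt edge lies on y = 0.
- plate: The loose plate itself, the same as above; origin at the middle of its underside.
- soapstone: White soapstone stick, 12 x 105 x 9 mm, loose, behind the fence; origin at its underside. To be left alone.
- marker: White and yellow paint marker, 17 x 123 x 17 mm, loose, lying near the table's front edge; origin at its underside. To be left alone.
- magnet_square: Red magnetic welding square, 74 x 90 x 22 mm, loose, on the table to the right of the jig; origin at its underside. To be left alone.
- paste_tin: White and blue round tin, 69 mm across, 44 mm high, loose, on the table right of the jig; origin at its underside. To be left alone.

How it is judged:
At the end, for the whole second after the job is handed in: The loose plate lies flat and still on the table, within 3 mm of touching the fence and within 3 mm of touching the clamped plate, parallel to both within 0.05 rad (x of plate_mid in the frame of jig_corner between -0.038 and -0.032 m and y of plate_mid in the frame of jig_corner between 0.027 and 0.033 m and angle between the y axis of plate_mid and the y axis of jig_corner, either way round below 0.05 rad and angle between plate_mid's own z axis and vertical below 0.05 rad and height (world z) of plate_mid below 0.008 m and linear speed of plate below 0.01 m/s).
It fails at once if the loose plate is lifted off the table (by more than 8 mm) or tipped (by more than 0.2 rad) (height (world z) of plate_mid above 0.013 m or angle between plate_mid's own z axis and vertical above 0.2 rad).
It fails at once if one of the other loose things is moved by more than 15 mm (distance of any of soapstone, marker, magnet_square, paste_tin from where it was at the start of the episode above 0.015 m).
It also fails if it takes over 54 s, if anything falls off the work surface, if the arm or the gripper's body presses on something with over 40 N, if the wrist force passes 120 N, or if a joint passes its speed limit or range.

### The arm

A 7-joint arm with a two-finger parallel gripper is mounted at the origin on a cart in front of the work surface, level with it; the furniture and walls round the work are solid. World frame = base frame: x ahead of the robot, y to its left, z up, the work surface at z = 0. Lengths are in m, angles in rad, forces in N, time in s.
With the tool pointing down it reaches from about 0.425 to 0.925 m from the base axis. Payload 6.8 kg.
Tool frame: the origin (TCP) lies midway between the tips of the shut fingers; the grasp point (between the pads) lies r.grasp_offset behind it (r.grasp_offset is the distance from the TCP to the grasp point, in m); z points along the fingers, y is the direction in which the jaws open and shut (so a half turn about z gives the same grasp; the last joint's range is limited). The gripper opens to 85 mm and grips with 20 to 120 N. Pads are 22 mm wide; open, the fingers measure 114 mm over their backs; the gripper's body (76 mm by 85 mm) begins 54 mm behind the grasp point. The pads swing forward as they close: fully open they stand 13 mm farther back than shut.
Start: joints at [-1.34, 0.477, 0.022, 1.555, -0.011, 1.109, -0.083], TCP at [0.224, 0.637, 0.231] pointing down, gripper open.
Joint ranges: [-2.96, 2.96], [-0.34, 2.1], [-1.41, 1.46], [0.24, 2.44], [-1.37, 4.51], [0.17, 1.92], [-2.96, 2.96]. Speed limits (rad/s): [2.39, 2.39, 3.14, 3.14, 3.14, 3.14, 3.14].

### API

Orientations are given as a rotation vector (axis times angle).
In Python, from bench import r gives the robot as it stands. The module is installed in compiled form; this text tells all that it offers.
- The arm moves only by the tool send_rows, never from a script. Its argument "moves" is one flat list of numbers, 4 for each row, row after row: the shift along the tool's x, y, z in mm, then the turn about the tool's z in degrees. A call has 1 to 8 rows; each row is the pose to reach, as a shift and turn from the pose commanded when the call began, along the tool's axes at that moment; what a row does not reach only later rows make up. A row lasts 1/8 s, in which the tool goes at most 62.5 mm and 10.7 degrees, less where a joint would pass 70% of its speed; a pose out of reach is approached as far as the arm can. A call with a gripper value outside its range is refused whole. "hand" is the closure, from 0 (fully open) to 1 (shut), set as the call begins (left out, the last holds). The fingers move at their own pace and stop on an object; "newtons" is the grip in N (left out, the last holds). Time passes only in rows, so rows that repeat a pose let the fingers close. It gives the time, the measured TCP pose, the force and the opening at its end, in the units of the state.
- r.get_obs(): the state, without advancing time (a new reading comes with each control period).
- r.grab_frame(name): name is "scene" or "side" or "wrist"; returns a dict with "img" (480x640x3 uint8, red, green, blue), "mtx" (3x3 intrinsics, pixels), "D" ([k1, k2, p1, p2, k3] as OpenCV has them; the pictures are not rectified), "world_to_cam" (4x4, takes a point from world to camera coordinates). Camera axes: x right, y up, looking along -z (the intrinsics and any distortion apply to the point x, -y, -z); pixel columns grow to the right and rows downward; lengths in m; the calibration is good to about 2 mm. A picture is of the moment at which its call begins. There is no depth.
- r.hand_in(): hands the job in, once; it reports no verdict.
The state is a dict: "clock": time; "joints": joint angles; "qvel": joint speeds; "tau": joint torques, N m; "tcp_pos": TCP position; "orientation": TCP orientation; "contact_force": force on the tool from outside, world axes, zero at the start; "moment": the same for the moment, N m; "grip_width": finger opening in m.
Only numpy, scipy, OpenCV 4.12 (cv2) and the standard library are available. Lean on these libraries where they do the work, as an engineer would, in place of code of your own. Each camera call takes 0.05 s, during which the arm holds its last target.

## Working session

There is one attempt and no reset: what is moved stays moved. The work goes in short steps, Python scripts to look and compute and a tool call to move; the robot and the scene stay as the last step left them, time stands still between calls to the robot, and variables do not carry over. Pictures are saved under pics/ and viewed, and the job is handed in when it is done.

Besides the shell and the picture viewer there is one more tool, called as a command line: name --argument value ..., lists and objects as JSON in quotes. send_rows: Moves the arm, as the interface text tells. Its arguments: {"type":"object","properties":{"moves":{"type":"array"},"hand":{"type":"number"},"newtons":{"type":"number"}},"required":["moves"]}

```bash
mkdir -p pics; python3 - <<'E'
from bench import r
import cv2,pickle
o=r.get_obs();print({k:o[k] for k in('clock','tcp_pos','orientation','contact_force','grip_width')},r.grasp_offset)
for n in('scene','side'):
    f=r.grab_frame(n);pickle.dump(f,open(n+'0.pkl','wb'));cv2.imwrite(f'pics/{n}0.png',f['img'][:,:,::-1])
    print(f['mtx'],f['D'],f['world_to_cam'])
E
```

```text
{'clock': 0.0, 'tcp_pos': array([0.22417416, 0.63608126, 0.23032398]), 'orientation': array([-5.29558303e-01, -3.09648010e+00,  2.78249119e-03]), 'contact_force': array([0.18780834, 0.1001522 , 0.10019519]), 'grip_width': 0.08528700623351466} 0.0187
[[494.09903534   0.         327.17154073]
 [  0.         494.09903534 233.46465207]
 [  0.           0.           1.        ]] [-0.11264431  0.          0.          0.          0.        ] [[-0.28362789  0.95892345  0.0045869   0.25106866]
 [-0.45021666 -0.13738423  0.8822871   0.19540503]
 [ 0.84667596  0.24817613  0.47068931 -1.3351381 ]
 [ 0.          0.          0.          1.        ]]
[[531.72539637   0.         318.44178815]
 [  0.         531.72539637 238.57226147]
 [  0.           0.           1.        ]] [-0.16202738  0.          0.          0.          0.        ] [[-0.94288586 -0.33311356 -0.00126842  0.50865536]
 [ 0.15360308 -0.43814965  0.88568108 -0.15668822]
 [-0.29558814  0.83490133  0.46429238 -0.65921335]
 [ 0.          0.          0.          1.        ]]
```

View pics/scene0.png

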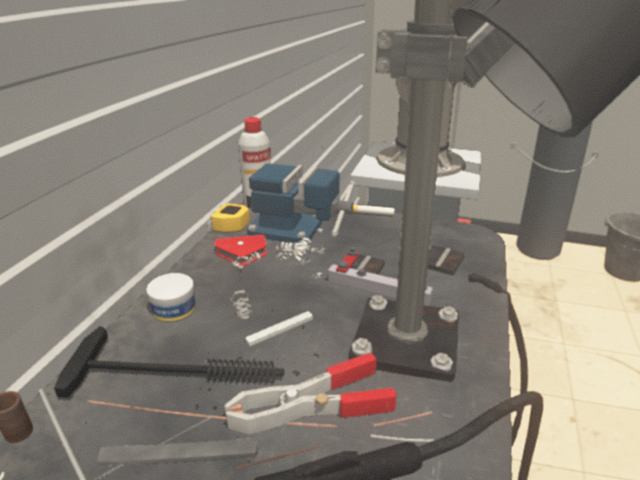

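View pics/side0.png

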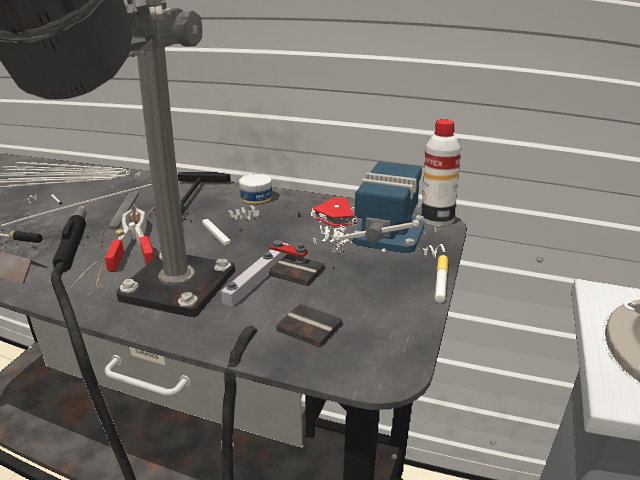

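The side view shows the loose plate at about (310,325), the fence from (228,295) to (283,250) and the clamped plate at (297,270). In the scene view the positioner pole partly hides the jig. I'll enlarge both.

```bash
cat > h.py <<'E'
import numpy as np,cv2,pickle
def ray(f,px,z):
    u=cv2.undistortPoints(np.array(px,float).reshape(-1,1,2),f['mtx'],np.array(f['D']))[:,0]
    T=np.array(f['world_to_cam']);R=T[:3,:3];c=-R.T@T[:3,3]
    d=np.c_[u[:,0],-u[:,1],-np.ones(len(u))]@R
    return c+d*((z-c[2])/d[:,2])[:,None]
def proj(f,P):
    T=np.array(f['world_to_cam']);P=np.atleast_2d(P)@T[:3,:3].T+T[:3,3]
    P=P*[1,-1,-1]
    return cv2.projectPoints(P,np.zeros(3),np.zeros(3),f['mtx'],np.array(f['D']))[0][:,0]
E
python3 - <<'E'
import pickle,cv2
f=pickle.load(open('side0.pkl','rb'));g=pickle.load(open('scene0.pkl','rb'))
def crop(f,x,y,w,h,s,n):
    c=cv2.resize(f['img'][y:y+h,x:x+w],None,fx=s,fy=s,interpolation=cv2.INTER_CUBIC)
    c=cv2.convertScaleAbs(c,alpha=1.6,beta=20);cv2.imwrite(n,c[:,:,::-1])
crop(f,210,230,160,120,5,'pics/sc.png');crop(g,320,235,150,75,5,'pics/gc.png')
E
```

```text
(no output)
```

View pics/sc.png

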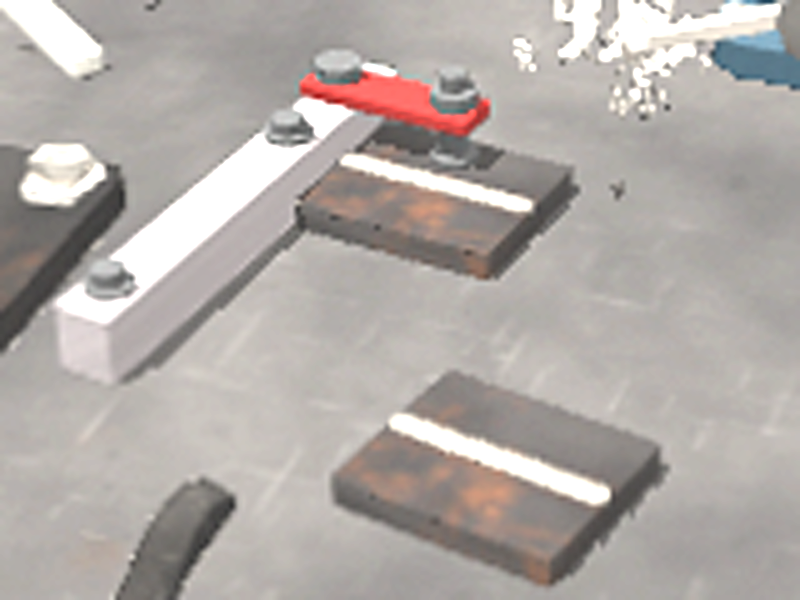

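View pics/gc.png

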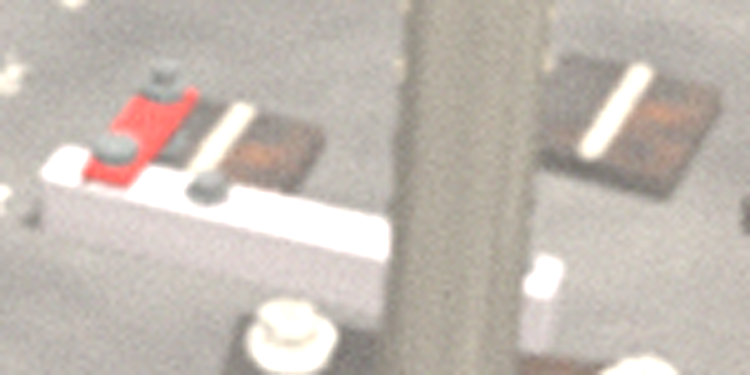

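```bash
python3 - <<'E'
import pickle;from h import *
f=pickle.load(open('side0.pkl','rb'))
def S(p,z): return ray(f,np.array(p)/5.+[210-.4,230-.4],z)
P=S([[335,482],[455,372],[662,453],[552,562]],.010);print('plate',P.round(4),np.linalg.norm(P-np.roll(P,-1,0),axis=1),P.mean(0))
C=S([[302,208],[487,260],[575,175]],.010);print('clamped',C.round(4),np.linalg.norm(np.diff(C,axis=0),axis=1))
F=S([[113,325],[380,120],[62,305]],.024);print('fence top',F.round(4))
d=F[0]-F[1];a=np.arctan2(-d[0],d[1]);print('jig yaw from fence',a)
d=C[0]-C[1];print('yaw from butt',np.arctan2(d[1],d[0]))
d=C[1]-C[2];print('yaw from near edge',np.arctan2(-d[0],d[1]))
for i,j in((0,3),(1,2)):
    d=P[i]-P[j];print('plate yaw x',np.arctan2(d[1],d[0]))
for i,j in((0,1),(3,2)):
    d=P[i]-P[j];print('plate yaw y',np.arctan2(-d[0],d[1]))
E
```

```text
plate [[0.5547 0.1262 0.01  ]
 [0.543  0.0668 0.01  ]
 [0.4755 0.0843 0.01  ]
 [0.4883 0.1389 0.01  ]] [0.06056791 0.06972112 0.05605243 0.06766438] [0.51535567 0.10401965 0.01      ]
clamped [[ 0.6214 -0.0017  0.01  ]
 [ 0.5554  0.0075  0.01  ]
 [ 0.5465 -0.0499  0.01  ]] [0.0666448  0.05810999]
fence top [[ 0.636   0.0967  0.024 ]
 [ 0.6099 -0.0397  0.024 ]
 [ 0.6549  0.0924  0.024 ]]
jig yaw from fence -0.1892001069507334
yaw from butt -0.13933415975323243
yaw from near edge -0.15221512199081427
plate yaw x -0.18859058036849163
plate yaw x -0.2540721485361514
plate yaw y -0.195444739857741
plate yaw y -0.23003614961819935
```

```bash
python3 - <<'E'
import pickle;from h import *
f=pickle.load(open('side0.pkl','rb'));g=pickle.load(open('scene0.pkl','rb'))
a=-0.165;c=np.array([.620,-.004]);X=np.array([np.cos(a),np.sin(a)]);Y=np.array([-X[1],X[0]])
for n,ff,px,z in(('pole base',f,(174,282),.01),('pole base',g,(408,338),.01),('plate nut near',f,(185,305),.01),('vice base near-left',f,(384,250),0),('vice base front',f,(418,249),0),('handle end L',f,(338,240),.04),('marker',f,(441,280),.01),('vice jaw scene',g,(325,215),.0)):
    p=ray(ff,[px],z)[0];print(n,p.round(3),'jig',((p[:2]-c)@X).round(3),((p[:2]-c)@Y).round(3))
E
```

```text
pole base [0.749 0.078 0.01 ] jig 0.113 0.102
pole base [0.751 0.076 0.01 ] jig 0.116 0.101
plate nut near [0.699 0.126 0.01 ] jig 0.056 0.141
vice base near-left [ 0.471 -0.147  0.   ] jig -0.124 -0.166
vice base front [ 0.415 -0.17   0.   ] jig -0.175 -0.198
handle end L [ 0.535 -0.084  0.04 ] jig -0.071 -0.093
marker [ 0.361 -0.064  0.01 ] jig -0.246 -0.102
vice jaw scene [ 0.394 -0.15   0.   ] jig -0.199 -0.181
```

send_rows --moves '[-10,-10,0,0,-35,-35,0,0,-70,-70,0,0,-105,-105,0,0,-140,-140,0,0,-175,-175,0,0,-205,-205,0,0,-215,-215,0,0]' --hand 1

```text
clock: 1.1
tcp_pos: [0.3571, 0.3586, 0.2313]
orientation: [0.537, 3.095, -0.001]
contact_force: [-0.6, 0.5, -0.3]
grip_width: -0.0003
```

send_rows --moves '[-20,-20,0,-1,-55,-55,0,-3,-90,-90,0,-5,-125,-125,0,-7,-160,-160,0,-9,-195,-195,0,-10,-212,-210,0,-10,-215,-212,0,-10]'

```text
clock: 2.1
tcp_pos: [0.4883, 0.0898, 0.2313]
orientation: [0.262, 3.131, -0.0]
contact_force: [0.2, 0.5, -0.7]
grip_width: 0.0
```

```bash
python3 - <<'E'
from bench import r
import cv2,pickle
f=r.grab_frame('wrist');pickle.dump(f,open('w1.pkl','wb'));cv2.imwrite('pics/w1.png',f['img'][:,:,::-1])
o=r.get_obs();print({k:o[k] for k in('clock','tcp_pos','orientation','contact_force','grip_width')})
E
```

```text
{'clock': 2.15, 'tcp_pos': array([0.48805846, 0.09081115, 0.23121907]), 'orientation': array([-2.59281511e-01, -3.13081271e+00, -3.15683587e-04]), 'contact_force': array([0.34602466, 0.03354485, 0.38669633]), 'grip_width': -8.176194879179478e-05}
```

View pics/w1.png

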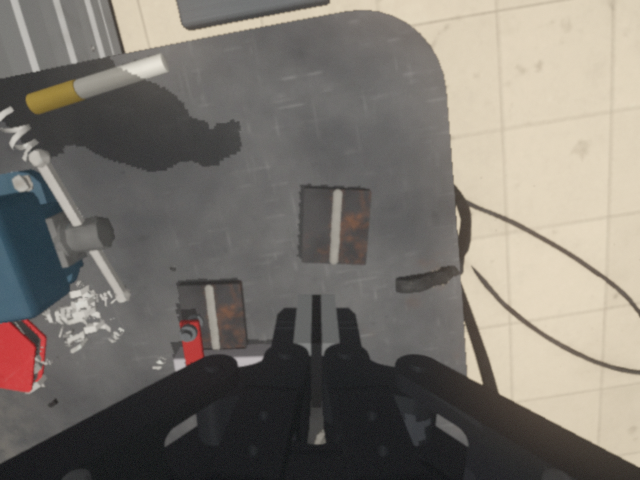

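The wrist view shows the loose plate at (335,225), the clamped plate at (213,315) and part of the fence at (260,352). The fingers are in the lower middle. I'll enlarge both plates.

```bash
python3 - <<'E'
import pickle,cv2
f=pickle.load(open('w1.pkl','rb'))
def crop(f,x,y,w,h,s,n):
    c=cv2.resize(f['img'][y:y+h,x:x+w],None,fx=s,fy=s,interpolation=cv2.INTER_CUBIC)
    c=cv2.convertScaleAbs(c,alpha=2,beta=20);cv2.imwrite(n,c[:,:,::-1])
crop(f,290,175,100,100,6,'pics/a.png');crop(f,165,270,130,100,6,'pics/b.png')
E
```

```text
(no output)
```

View pics/a.png

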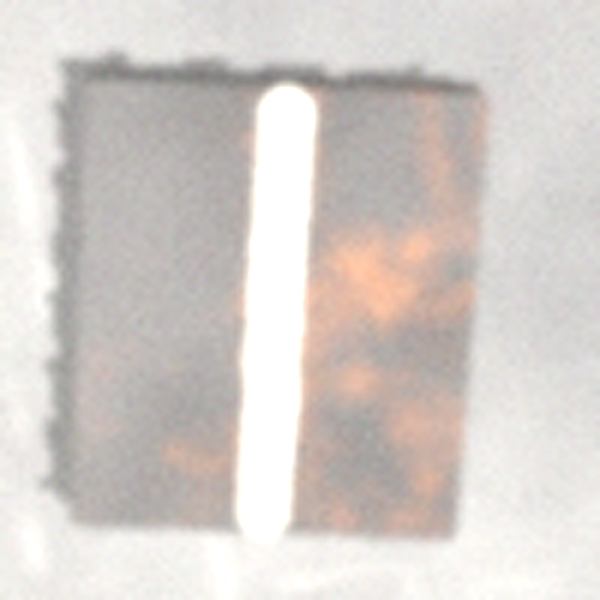

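View pics/b.png

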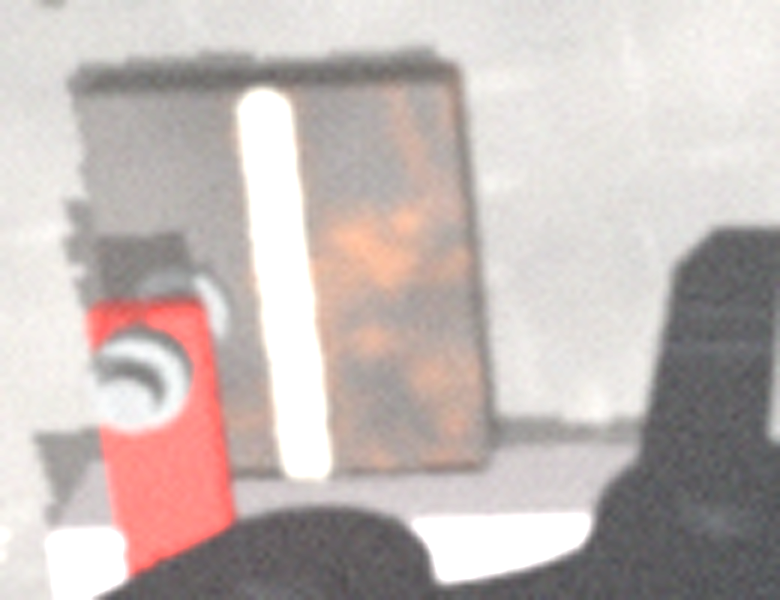

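```bash
python3 - <<'E'
import pickle;from h import *
f=pickle.load(open('w1.pkl','rb'))
P=ray(f,np.array([[80,83],[488,86],[455,537],[68,525]])/6.+[290-.4,175-.4],.010)
C=ray(f,np.array([[82,92],[450,80],[484,466]])/6.+[165-.4,270-.4],.010)
F=ray(f,np.array([[240,517],[590,513]])/6.+[165-.4,270-.4],.024)
G=ray(f,np.array([[500,440],[630,432]])/6.+[165-.4,270-.4],.0)
yaw=lambda d:np.arctan2(-d[0],d[1])
print('P',P.round(4),np.linalg.norm(P-np.roll(P,-1,0),axis=1),P.mean(0))
print('yaws y',yaw(P[1]-P[0]),yaw(P[2]-P[3]),'x',[np.arctan2(d[1],d[0]) for d in(P[3]-P[0],P[2]-P[1])])
print('C',C.round(4),np.linalg.norm(np.diff(C,axis=0),axis=1),'yaw',yaw(C[1]-C[0]),np.arctan2(*(C[2]-C[1])[[1,0]]))
print('F',F,yaw(F[1]-F[0]),'G',G,yaw(G[1]-G[0]))
E
```

```text
P [[0.4764 0.0791 0.01  ]
 [0.4868 0.1377 0.01  ]
 [0.5554 0.1236 0.01  ]
 [0.5435 0.0652 0.01  ]] [0.05953622 0.07003281 0.05957762 0.06848776] [0.51553128 0.10137573 0.01      ]
yaws y -0.17547328990434374 -0.20143038804569982 x [np.float64(-0.20437125218185903), np.float64(-0.20342876017705386)]
C [[ 0.5467 -0.0528  0.01  ]
 [ 0.5543  0.0048  0.01  ]
 [ 0.6221 -0.0049  0.01  ]] [0.05804366 0.06852368] yaw -0.13158039819206452 -0.14137272492468134
F [[ 0.61683813 -0.04126458  0.024     ]
 [ 0.62527181  0.01401031  0.024     ]] -0.1514093651114165 G [[ 0.6233788  -0.00404602  0.        ]
 [ 0.62550324  0.01786006  0.        ]] -0.09667726807632004
```

send_rows --moves '[0,0,0,-1.1,0,0,0,-1.1]'

```text
clock: 2.4
tcp_pos: [0.4875, 0.0924, 0.2312]
orientation: [-0.223, -3.133, -0.001]
contact_force: [-0.6, -0.1, 0.3]
grip_width: -0.0002
```

send_rows --moves '[10,5,20,0,25,12,60,0,33,15,100,0,33,15,140,0,33,15,180,0,33,15,210,0,33,15,226,0,33,15,226,0]'

```text
clock: 3.4
tcp_pos: [0.4569, 0.1109, 0.0048]
orientation: [-0.227, -3.132, 0.001]
contact_force: [-0.3, 0.0, 0.1]
grip_width: 0.0001
```

```bash
cat > look.py <<'E'
from bench import r
import cv2,pickle,sys
from h import *
n=sys.argv[1];c=sys.argv[2]
f=r.grab_frame(c);pickle.dump(f,open(n+'.pkl','wb'))
x,y,w,h,s=map(int,sys.argv[3:8])
k=cv2.resize(f['img'][y:y+h,x:x+w],None,fx=s,fy=s,interpolation=cv2.INTER_CUBIC)
cv2.imwrite(f'pics/{n}.png',cv2.convertScaleAbs(k,alpha=1.6,beta=20)[:,:,::-1])
o=r.get_obs();p=o['tcp_pos'];a=-.145;X=np.array([np.cos(a),np.sin(a)]);d=p[:2]-[.6225,-.005]
rv=o['orientation']
print(o['clock'],p.round(4),'jig',(d@X).round(4),(d@[-X[1],X[0]]).round(4),'yaw',-2*np.arctan(rv[0]/rv[1]),o['contact_force'].round(1))
E
python3 look.py s2 side 210 230 160 120 5
```

```text
3.45 [0.4576 0.1109 0.0055] jig -0.1799 0.0909 yaw -0.14465458666201933 [-0.2  0.8  0.1]
```

View pics/s2.png

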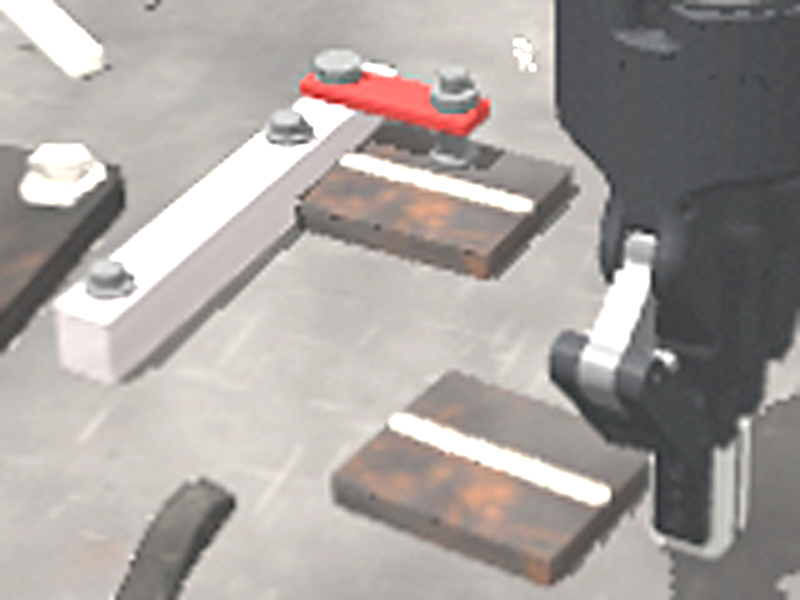

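The shut fingers stand just behind the near edge of the plate, at crop position (690,540). Next I push towards the fence and stop a little short.

send_rows --moves '[-5,0,0,0,-10,0,0,0,-15,0,0,0,-20,0,0,0,-27,0,0,0,-34,0,0,0,-41,0,0,0,-48,0,0,0]'

```text
clock: 4.45
tcp_pos: [0.5057, 0.1036, 0.0053]
orientation: [0.228, 3.133, 0.0]
contact_force: [-1.2, 1.2, 1.0]
grip_width: -0.0002
```

```bash
python3 look.py s3 side 210 230 160 120 5
```

```text
4.5 [0.5069 0.1035 0.0054] jig -0.1301 0.0906 yaw -0.14547718824863662 [ 0.4 -0.2 -0.6]
```

View pics/s3.png

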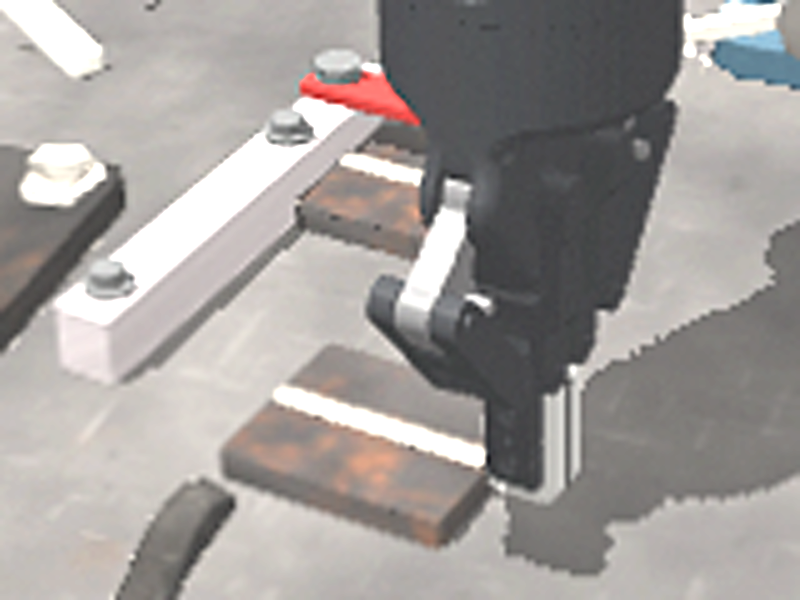

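```bash
python3 - <<'E'
import pickle;from h import *
f=pickle.load(open('w1.pkl','rb'));s=pickle.load(open('s3.pkl','rb'))
a=-.145;X=np.array([np.cos(a),np.sin(a)]);Y=np.array([-X[1],X[0]])
J=lambda p:np.c_[(p[:,:2]-[.6225,-.005])@X,(p[:,:2]-[.6225,-.005])@Y].round(4)
for z in(0,.02,.04):
  print(z,J(ray(f,[[397,284],[400,277],[458,267]],z)).tolist(), J(ray(s,np.array([[205,482],[232,500]])/5+[210,230],z)).tolist())
P=ray(s,np.array([[225,458],[330,348],[440,533]])/5.+[209.6,229.6],.01);print(J(P));d=P[0]-P[2];print(np.arctan2(d[1],d[0]),J(((P[1]+P[2])/2)[None]))
E
```

```text
0 [[-0.0601, 0.1494], [-0.0673, 0.152], [-0.0762, 0.2071]] [[-0.048, 0.1264], [-0.0591, 0.1297]]
0.02 [[-0.0687, 0.1454], [-0.0755, 0.1479], [-0.0839, 0.2]] [[-0.064, 0.1478], [-0.0746, 0.151]]
0.04 [[-0.0772, 0.1414], [-0.0836, 0.1437], [-0.0915, 0.193]] [[-0.08, 0.1693], [-0.0901, 0.1722]]
[[-0.0537  0.125 ]
 [-0.0509  0.0659]
 [-0.122   0.1259]]
-0.15903072183440314 [[-0.0865  0.0959]]
```

```bash
python3 - <<'E'
import pickle;from h import *
f=pickle.load(open('side0.pkl','rb'));g=pickle.load(open('scene0.pkl','rb'))
def L(f,px):
    a=ray(f,[px],0)[0];b=ray(f,[px],.5)[0];return a,(b-a)/np.linalg.norm(b-a)
for p,q in(((60,98),(575,128)),((130,75),(470,20)),((130,75),(575,128)),((190,25),(385,50))):
    a,d=L(f,p);b,e=L(g,q)
    s=np.linalg.lstsq(np.c_[d,-e],b-a,rcond=None)[0];print((a+d*s[0]).round(3),(b+e*s[1]).round(3))
E
```

```text
[0.76  0.221 0.327] [0.761 0.224 0.323]
[0.734 0.128 0.335] [0.729 0.106 0.418]
[0.663 0.215 0.353] [0.681 0.24  0.303]
[0.715 0.016 0.382] [0.715 0.016 0.38 ]
```

send_rows --moves '[-6,0,0,0,-12,0,0,0,-18,0,0,0,-24,0,0,0,-30,0,0,0,-36,0,0,0,-41,0,0,0,-44,0,0,0]'

```text
clock: 5.5
tcp_pos: [0.549, 0.0972, 0.0053]
orientation: [0.228, 3.133, 0.0]
contact_force: [-1.6, 0.6, 0.6]
grip_width: 0.0001
```

```bash
python3 look.py s4 side 210 230 160 120 5
```

```text
5.55 [0.5493 0.0972 0.0053] jig -0.0872 0.0905 yaw -0.14528821596850972 [-0.2 -0.4 -0.4]
```

View pics/s4.png

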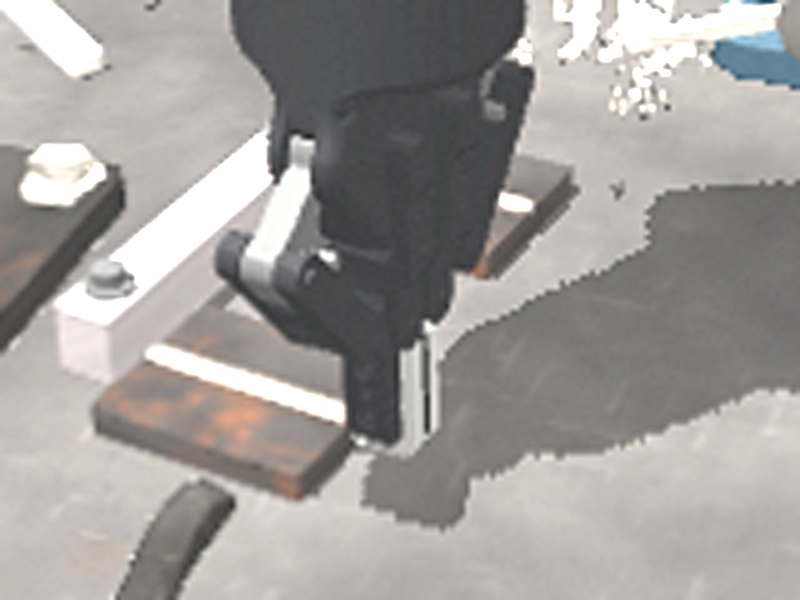

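send_rows --moves '[-2,0,0,0,-4,0,0,0,-4,0,0,0,6,0,0,0,8,0,-20,0,8,0,-50,0,8,0,-60,0,8,0,-60,0]'

```text
clock: 6.55
tcp_pos: [0.5413, 0.0988, 0.0665]
orientation: [0.227, 3.131, 0.002]
contact_force: [0.3, 0.2, -0.0]
grip_width: -0.0001
```

send_rows --moves '[-15,10,0,0,-30,25,0,0,-50,45,0,0,-59,54,0,0,-59,54,0,0,-59,54,0,0]'

```text
clock: 7.3
tcp_pos: [0.6057, 0.1423, 0.0648]
orientation: [-0.229, -3.132, 0.002]
contact_force: [-0.5, -0.5, -0.3]
grip_width: -0.0001
```

```bash
python3 look.py s5 side 210 230 160 120 5; python3 look.py w5 wrist 0 0 640 480 1
```

```text
7.35 [0.6058 0.1423 0.065 ] jig -0.0378 0.1434 yaw -0.1459610190631288 [ 0.5  0.7 -0.3]
7.4 [0.606  0.1424 0.0652] jig -0.0377 0.1435 yaw -0.14590793555197085 [ 0.4  0.2 -0.7]
```

View pics/s5.png

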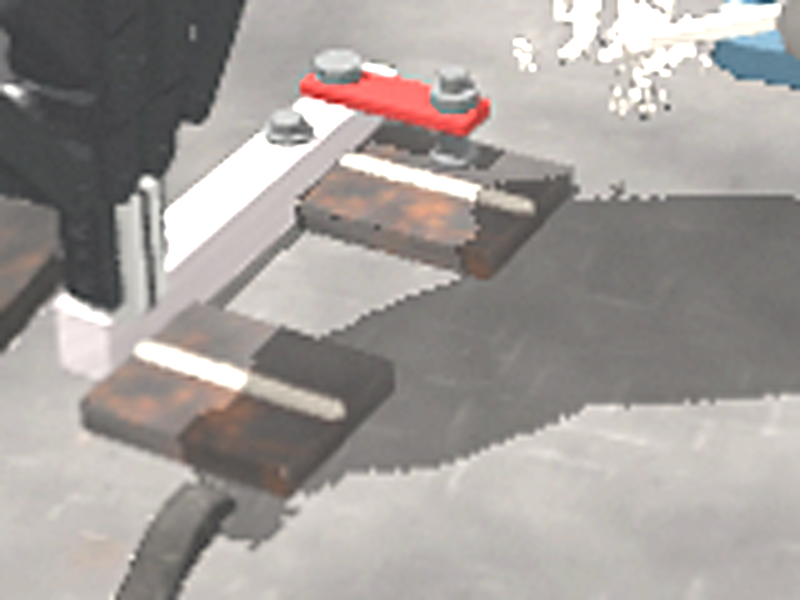

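View pics/w5.png

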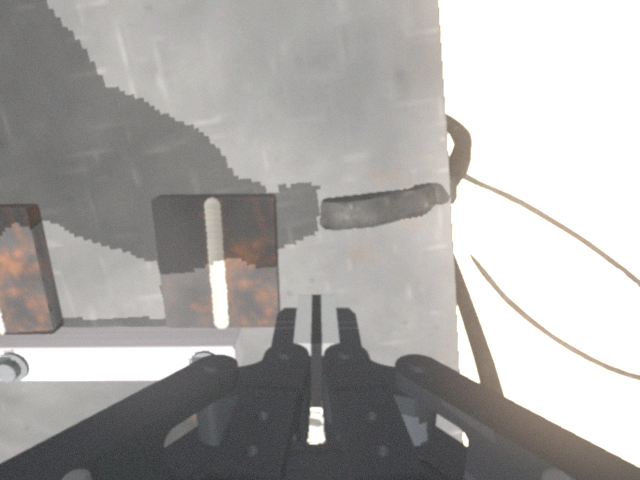

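The wrist view shows the loose plate from (153,196) to (278,327), almost at the fence. The clamped plate's butt edge is at about (40–60, 205–330), and the hose end at (322,215) is clear of the fingertips.

```bash
python3 - <<'E'
import pickle;from h import *
f=pickle.load(open('w5.pkl','rb'))
k=cv2.resize(f['img'][180:360,0:300],None,fx=2.66,fy=2.66,interpolation=cv2.INTER_CUBIC)
cv2.imwrite('pics/w5c.png',cv2.convertScaleAbs(k,alpha=2,beta=20)[:,:,::-1])
E
```

```text
(no output)
```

View pics/w5c.png

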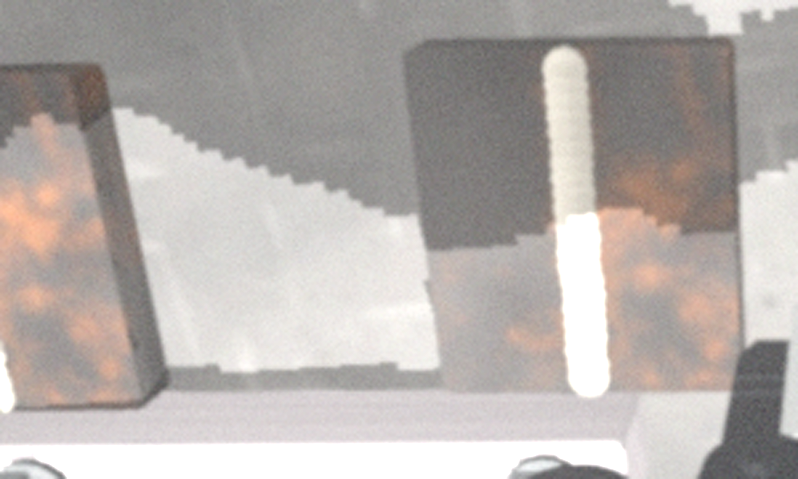

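```bash
python3 - <<'E'
import pickle;from h import *
f=pickle.load(open('w5.pkl','rb'))
a=-.145;X=np.array([np.cos(a),np.sin(a)]);Y=np.array([-X[1],X[0]])
J=lambda p:np.c_[(p[:,:2]-[.6225,-.005])@X,(p[:,:2]-[.6225,-.005])@Y].round(4)
g=lambda p,z:J(ray(f,np.array(p)/2.66+[-.3,179.7],z))
P=g([[408,50],[733,40],[738,390],[445,391]],.01);print('plate',P,P.mean(0))
print('clamped top',g([[75,70],[138,405]],.01),'bottom',g([[105,68],[167,385]],0))
print('fence foot',g([[167,388],[440,388]],0),'fence top',g([[0,440],[620,440]],.024))
E
```

```text
plate [[-0.072   0.0642]
 [-0.0736  0.1229]
 [-0.0038  0.1217]
 [-0.0035  0.0636]] [-0.038225  0.0931  ]
clamped top [[-0.0687  0.002 ]
 [-0.0001  0.0008]] bottom [[-0.0669  0.0008]
 [ 0.0008  0.0008]]
fence foot [[0.0015 0.0006]
 [0.0012 0.0586]] fence top [[-0.0002 -0.0175]
 [-0.001   0.1009]]
```

send_rows --moves '[0,0,15,0,0,0,35,0,0,0,52,0,0,0,60,0,0,0,60,0,0,-4,60,0,0,-8,60,0,0,-13,60,0]'

```text
clock: 8.4
tcp_pos: [0.6052, 0.1302, 0.0058]
orientation: [0.228, 3.132, 0.0]
contact_force: [0.6, 0.2, 1.0]
grip_width: -0.0001
```

send_rows --moves '[0,-6,0,0,0,-12,0,0,0,-18,0,0,0,-24,0,0,0,-30,0,0,0,-36,0,0,0,-42,0,0,0,-47,0,0]'

```text
clock: 9.4
tcp_pos: [0.5981, 0.0836, 0.0053]
orientation: [-0.228, -3.133, 0.0]
contact_force: [1.6, 3.7, 2.1]
grip_width: 0.0002
```

```bash
python3 look.py w6 wrist 0 180 300 180 2; python3 look.py s6 side 210 230 160 120 5
```

```text
9.45 [0.5979 0.0826 0.0053] jig -0.037 0.0831 yaw -0.1461298569852946 [0.4 1.5 2.8]
9.5 [0.5978 0.0827 0.0052] jig -0.0371 0.0832 yaw -0.14612384839644899 [-0.6 -0.3 -1.1]
```

View pics/w6.png

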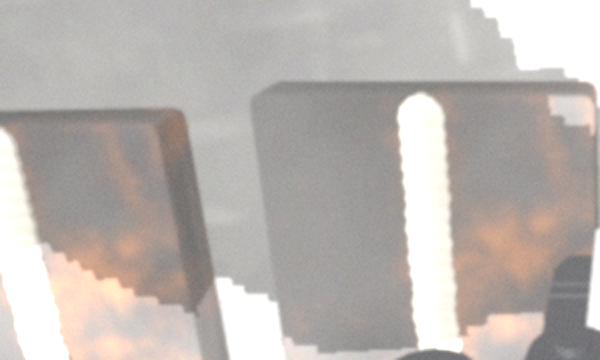

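View pics/s6.png

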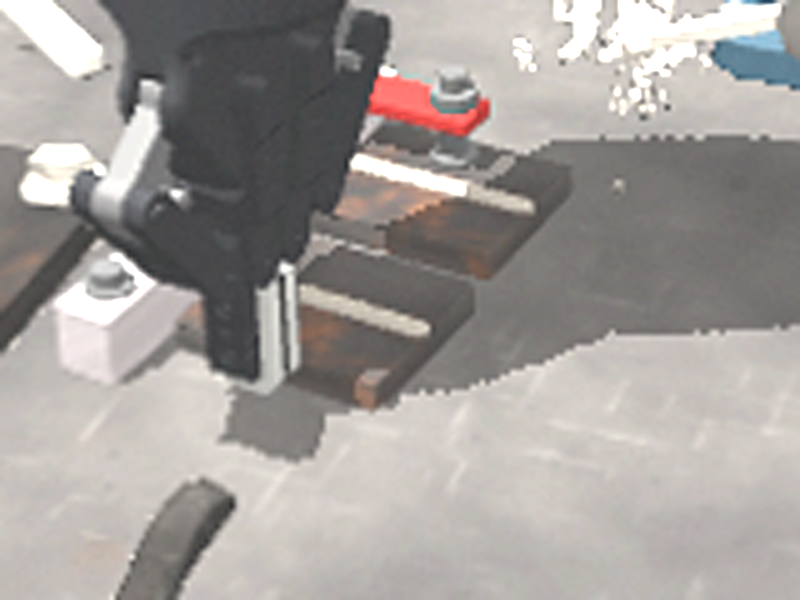

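```bash
python3 - <<'E'
import pickle;from h import *
f=pickle.load(open('w6.pkl','rb'))
a=-.145;X=np.array([np.cos(a),np.sin(a)]);Y=np.array([-X[1],X[0]])
J=lambda p:np.c_[(p[:,:2]-[.6225,-.005])@X,(p[:,:2]-[.6225,-.005])@Y].round(4)
g=lambda p,z:J(ray(f,np.array(p)/2+[-.25,179.75],z))
print('plate top',g([[255,100],[597,95],[283,345]],.01))
print('clamped top',g([[160,125],[195,310]],.01),'bottom',g([[183,112],[213,285]],0))
E
```

```text
plate top [[-0.0721  0.0186]
 [-0.0729  0.0771]
 [-0.0245  0.0174]]
clamped top [[-0.0677  0.0013]
 [-0.0318  0.0019]] bottom [[-0.0671  0.0001]
 [-0.0316  0.0004]]
```

send_rows --moves '[0,-3,0,0,0,-6,0,0,0,-9,0,0,0,-11,0,0,0,-12,0,0,0,-13,0,0,0,-13.5,0,0,0,-14,0,0]'

```text
clock: 10.5
tcp_pos: [0.5961, 0.0702, 0.0053]
orientation: [-0.228, -3.133, -0.0]
contact_force: [-0.3, 1.1, -0.5]
grip_width: 0.0002
```

send_rows --moves '[0,-0.5,0,0,0,-1,0,0]'

```text
clock: 10.75
tcp_pos: [0.596, 0.0692, 0.0053]
orientation: [0.228, 3.133, 0.0]
contact_force: [0.1, 1.7, -0.4]
grip_width: 0.0003
```

```bash
python3 look.py w7 wrist 0 180 300 180 2
```

```text
10.8 [0.5959 0.069  0.0053] jig -0.037 0.0694 yaw -0.1451627388094109 [ 0.9  0.4 -0.3]
```

View pics/w7.png

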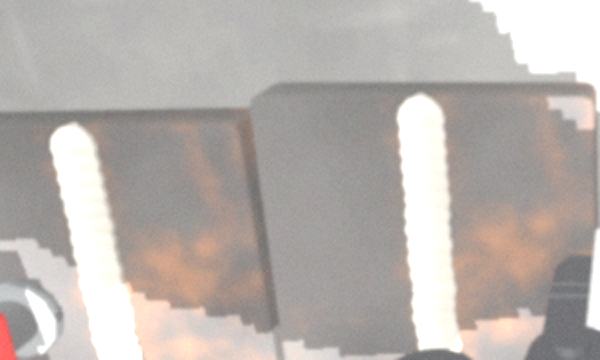

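send_rows --moves '[0,-0.5,0,0,0,-1,0,0,0,-1,0,0]'

```text
clock: 11.18
tcp_pos: [0.5958, 0.0682, 0.0053]
orientation: [-0.228, -3.133, -0.0]
contact_force: [-0.5, 1.7, -0.7]
grip_width: 0.0005
```

send_rows --moves '[0,-0.5,0,0,0,-1,0,0,0,-1,0,0]'

```text
clock: 11.55
tcp_pos: [0.5955, 0.068, 0.0053]
orientation: [-0.227, -3.133, -0.001]
contact_force: [-0.7, 5.1, -0.2]
grip_width: 0.0
```

```bash
python3 look.py w8 wrist 0 180 300 180 2
```

```text
11.6 [0.5956 0.068  0.0053] jig -0.0372 0.0683 yaw -0.14448383434235818 [-0.6  4.5 -0. ]
```

View pics/w8.png

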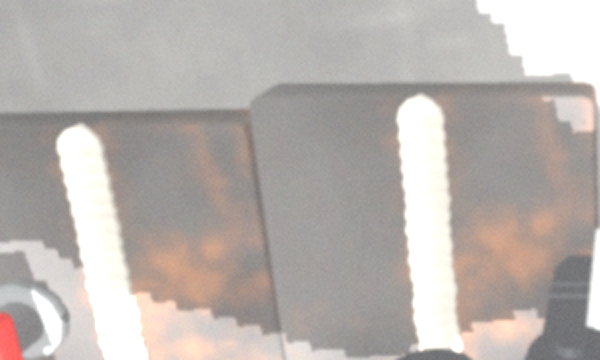

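send_rows --moves '[0,-1,0,0,0,-2,0,0,0,-2,0,0]'

```text
clock: 11.98
tcp_pos: [0.595, 0.0677, 0.0053]
orientation: [-0.225, -3.133, -0.004]
contact_force: [-1.2, 8.3, 0.3]
grip_width: 0.0002
```

send_rows --moves '[0,4,0,0,0,12,0,0,0,12,-20,0,0,12,-45,0,10,5,-50,0,30,-15,-50,0,50,-32,-50,0,58,-36,-50,0]'

```text
clock: 12.98
tcp_pos: [0.5306, 0.0362, 0.0552]
orientation: [-0.231, -3.131, 0.001]
contact_force: [1.3, 0.6, 0.1]
grip_width: -0.0002
```

```bash
python3 look.py s9 side 210 230 160 120 5; python3 look.py w9 wrist 100 150 400 200 2
```

```text
13.025 [0.5304 0.0367 0.0552] jig -0.0971 0.0279 yaw -0.14671176422942855 [-1.2 -0.   0.2]
13.075 [0.5318 0.0376 0.0553] jig -0.0959 0.029 yaw -0.14581890303619918 [ 0.6 -0.5  0.5]
```

View pics/s9.png

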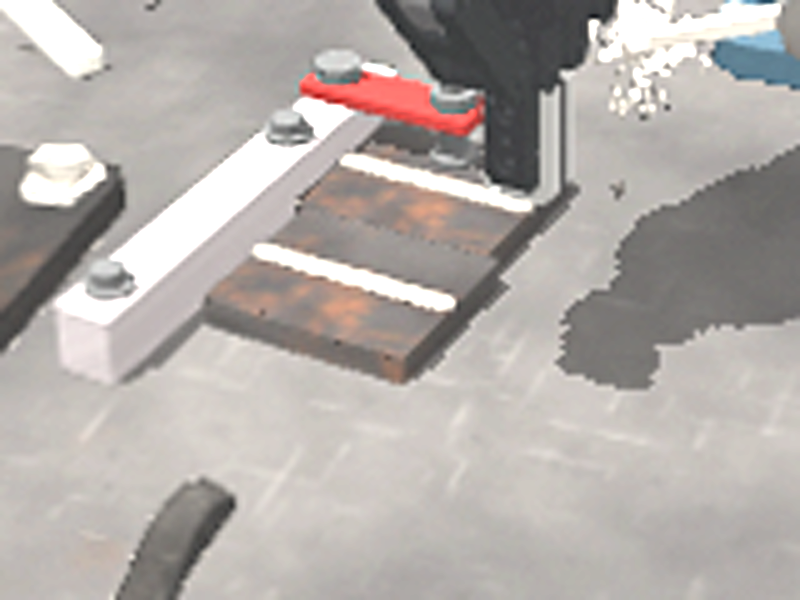

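View pics/w9.png

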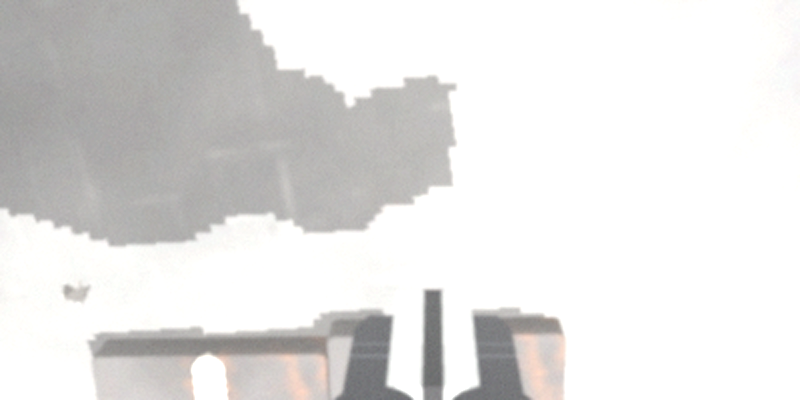

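The plates are butted together, and the loose one stands about 3 mm proud of the clamped one on the near side. Now I lower the fingers and push it in x until the fence stops it.

send_rows --moves '[0,0,15,0,0,0,35,0,0,0,50,0,0,0,50,0,-4,0,50,0,-8,0,50,0,-11,0,50,0,-12,0,50,0]'

```text
clock: 14.08
tcp_pos: [0.5443, 0.0363, 0.0055]
orientation: [-0.228, -3.132, -0.0]
contact_force: [-2.7, -0.1, 2.0]
grip_width: 0.0
```

send_rows --moves '[-0.5,0,0,0,-1,0,0,0,-1.5,0,0,0,-2,0,0,0]'

```text
clock: 14.58
tcp_pos: [0.5466, 0.0359, 0.0053]
orientation: [-0.228, -3.133, 0.0]
contact_force: [-2.5, 1.1, 2.0]
grip_width: -0.0001
```

send_rows --moves '[-0.5,0,0,0,-1,0,0,0,-1,0,0,0]'

```text
clock: 14.95
tcp_pos: [0.5478, 0.0358, 0.0053]
orientation: [0.228, 3.133, 0.0]
contact_force: [-2.4, -0.0, 0.7]
grip_width: 0.0
```

send_rows --moves '[-0.5,0,0,0,-1,0,0,0,-1,0,0,0]'

```text
clock: 15.32
tcp_pos: [0.548, 0.0357, 0.0052]
orientation: [-0.227, -3.132, -0.0]
contact_force: [-5.4, 0.1, 3.8]
grip_width: -0.0003
```

send_rows --moves '[-0.5,0,0,0,-1,0,0,0,-1,0,0,0]'

```text
clock: 15.7
tcp_pos: [0.5481, 0.0357, 0.0051]
orientation: [-0.227, -3.13, 0.0]
contact_force: [-8.1, 1.3, 5.1]
grip_width: -0.0
```

```bash
python3 look.py s10 side 210 230 160 120 5
```

```text
15.75 [0.5481 0.0357 0.0051] jig -0.0795 0.0295 yaw -0.1448920600929981 [-7.2  0.9  5.4]
```

View pics/s10.png

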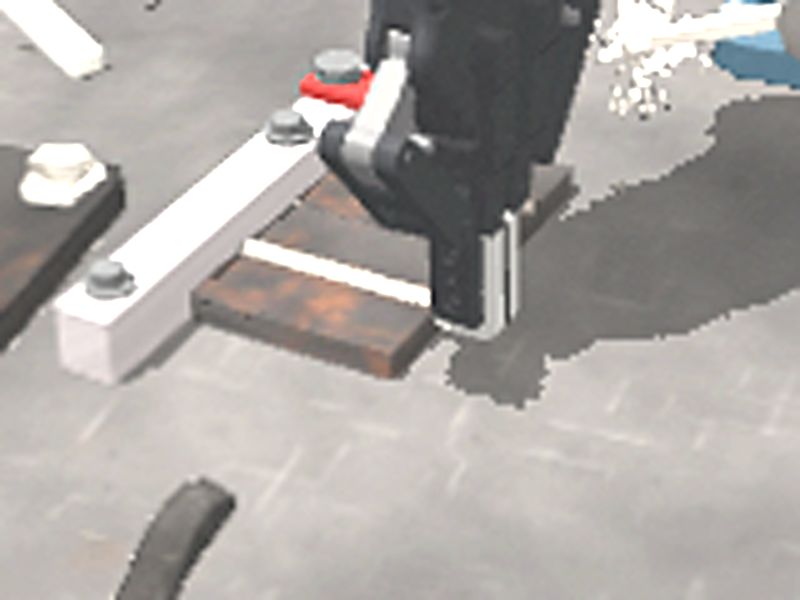

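The fence has stopped the plate, with the force rising to 8 N. I'll back off and look from above.

send_rows --moves '[5,0,0,0,15,0,0,0,20,0,-20,0,20,0,-60,0,20,10,-90,0,10,35,-110,0,-10,60,-110,0,-20,70,-110,0]'

```text
clock: 16.75
tcp_pos: [0.5805, 0.1036, 0.1156]
orientation: [0.225, 3.132, 0.002]
contact_force: [-1.0, 0.3, -0.7]
grip_width: -0.0003
```

```bash
python3 look.py s11 side 210 230 160 120 5; python3 look.py w11 wrist 0 150 400 300 2
```

```text
16.8 [0.5813 0.104  0.1153] jig -0.0565 0.1019 yaw -0.14294369098954207 [2.1 0.9 0.7]
16.85 [0.58   0.1026 0.1149] jig -0.0576 0.1003 yaw -0.14390885081325244 [ 0.   0.5 -1.2]
```

View pics/s11.png

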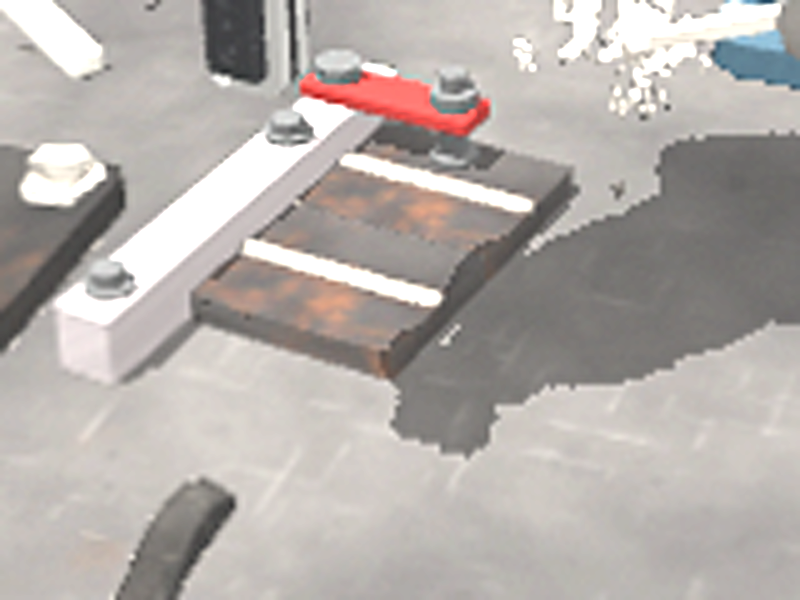

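View pics/w11.png

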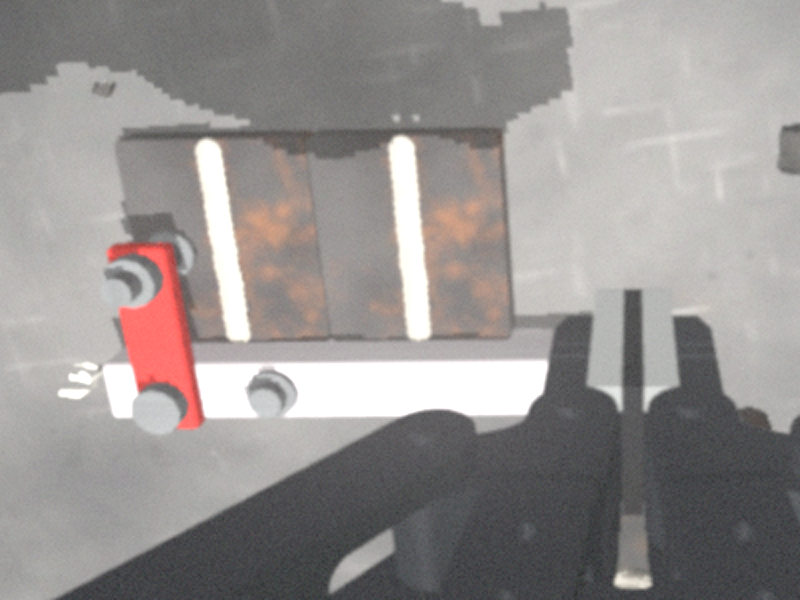

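Both views show the plate flush: the near edges line up at wrist crop row ~133, the seam at (308–328, 135–338) is closed, and the far edge sits on the fence at row ~338. I'll check with numbers.

```bash
python3 - <<'E'
import pickle;from h import *
f=pickle.load(open('w11.pkl','rb'))
a=-.145;X=np.array([np.cos(a),np.sin(a)]);Y=np.array([-X[1],X[0]])
J=lambda p:np.c_[(p[:,:2]-[.6225,-.005])@X,(p[:,:2]-[.6225,-.005])@Y].round(4)
P=J(ray(f,np.array([[310,136],[500,133],[511,338],[328,338]])/2+[-.25,149.75],.01));print(P,P.mean(0))
d=P[1]-P[0],P[2]-P[3],P[3]-P[0],P[2]-P[1];print([np.arctan2(-d[i][0],d[i][1]) for i in(0,1)],[np.arctan2(d[i][1],d[i][0]) for i in(2,3)])
print('clamped near edge, far edge',J(ray(f,np.array([[125,139],[300,136],[320,338],[210,340]])/2+[-.25,149.75],.01)))
E
```

```text
[[-0.0685  0.0026]
 [-0.0694  0.0607]
 [-0.0003  0.0611]
 [-0.0001  0.0008]] [-0.034575  0.0313  ]
[np.float64(0.015489294722434713), np.float64(0.0033167374231562164)] [np.float64(-0.02630971725292219), np.float64(0.005788647354533495)]
clamped near edge, far edge [[-0.0676 -0.055 ]
 [-0.0685 -0.0005]
 [-0.0001 -0.0019]
 [ 0.0009 -0.0387]]
```

```bash
python3 -c "
from bench import r
print(r.hand_in())"
```

```text
the job is handed in; nothing more can be done
None
```

The loose plate is home against the fence and the clamped plate, and I handed the job in at about 17 s of the 54 s. With the fingers shut I pushed it to about 3 mm from the fence, then sideways until it butted against the clamped plate. A last push brought it up to the fence. Forces rose to about 8 N at both final contacts, far below the limits.

- **Position:** the last wrist-camera check put the plate centre at x ≈ -34.6 mm, y ≈ +31.3 mm in the jig frame (home is -35, +30). The clamped plate's butt edge read about +1 mm too high in y in earlier views from the same camera, so the true y is probably nearer 30 mm.
- **Angle:** three of the four edges read within about 0.015 rad of parallel. The seam edge read 0.026 rad, where the corner was hard to pick out; the limit is 0.05 rad.
- **Contact:** side and wrist views both show a closed seam and lined-up near edges, and the plate's far edge lies on the fence.
- **Other things:** the arm stayed clear of all of them. I did not measure them again at the end; only the soapstone was in the last side picture, and it had not visibly moved.

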